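# Empty the pot of grinding balls from the scale

### The job

Lift the handled steel pot off the bench scale, tip it over the aluminium tray so that all three grinding balls land in the tray, then set the empty pot down (do not drop it) upright on the cork mat, its whole base on the mat. Leave the other things on the bench where they are.

Things in the scene. Friction and masses are not known exactly. Their poses are not given: they have to be found in the camera images.
- pot: Open steel pot: round, widely flared, 62 tall, 76 diameter at the base, 150 at the rim, wall and floor 4 thick, about 220 g, with one straight metal handle. Origin: centre of the underside; z up out of the mouth; x along the handle, away from the pot. Handle: level bar 14 wide (y), 18 high (z), centre line 50 above the underside; its free part runs from 75 to 160 from the pot's axis.
- pot_grip (a point): The middle of the free part of the pot's handle: 118 from the pot's axis, 50 above its underside, in the centre of the bar. Axes as the pot's.
- scale: The bench scale: a white box 200 (x) x 180 (y) x 42 high, fixed, with a round steel platform, 136 diameter, whose top is 60 above the bench. Origin: centre of its underside on the bench; z up; its display strip is on the -x side. The pot starts on the platform.
- platform (a point): Centre of the top of the scale's platform, 60 above the bench.
- tray: The open aluminium tray: 220 (x) x 200 (y) x 50 high outside, walls and floor 5 thick, fixed. Origin: centre of its underside on the bench; z up.
- mat: The square cork mat, 160 x 160 x 6 thick, fixed flat on the bench. Origin: centre of its underside; z up; x and y along its sides.
- ball0_center (a point): Centre of one of three white ceramic grinding balls, 28 diameter, 40 g, lying loose in the pot at the start.
- ball1_center (a point): Centre of one of three white ceramic grinding balls, 28 diameter, 40 g, lying loose in the pot at the start.
- ball2_center (a point): Centre of one of three white ceramic grinding balls, 28 diameter, 40 g, lying loose in the pot at the start.
- brush: Bystander, not to be moved: a hand brush, 150 long, lying flat along x between the task's things; origin at its middle on the bench.
- screwdriver: Bystander, not to be moved: a screwdriver, 160 long, lying flat along x between the task's things; origin at its middle on the bench.
- wash_bottle: Bystander, not to be moved: a white plastic bottle, 60 diameter, 120 tall; origin under its centre.
- beaker: Bystander, not to be moved: an open glass beaker without a handle, 70 diameter, 85 tall; origin under its centre.
- mug: Bystander, not to be moved: a white ceramic mug, 80 diameter, 90 tall; origin under its centre.
There are look-alikes about, which are no part of the job. Several things have the shape of the mat; the one meant has the colours described above.

How it is judged:
On the way, in this order (a step that is already met when the one before it is completed fails the run):
1. the pot is lifted clear of the scale, its underside at least 20 mm above the platform, with the balls still in it (height (world z) of pot above 0.08 m and contact force between pot and scale below 0.01 N and distance between pot and ball0_center below 0.09 m and distance between pot and ball1_center below 0.09 m and distance between pot and ball2_center below 0.09 m), for 0.1 s.
2. the pot is tipped (more than 45 degrees) and all three balls are in the tray (angle between pot's own z axis and vertical above 0.785 rad and x of ball0_center in the frame of tray between -0.108 and 0.108 m and y of ball0_center in the frame of tray between -0.098 and 0.098 m and z of ball0_center in the frame of tray between 0 and 0.06 m and x of ball1_center in the frame of tray between -0.108 and 0.108 m and y of ball1_center in the frame of tray between -0.098 and 0.098 m and z of ball1_center in the frame of tray between 0 and 0.06 m and x of ball2_center in the frame of tray between -0.108 and 0.108 m and y of ball2_center in the frame of tray between -0.098 and 0.098 m and z of ball2_center in the frame of tray between 0 and 0.06 m), for 0.05 s.
At the end, for the whole second after the job is handed in: All three balls lie in the tray. The pot stands upright (within 0.08 rad) and at rest on the cork mat, its axis within 44 mm of the mat's centre along each side of the mat (so the whole base is on the mat) (x of ball0_center in the frame of tray between -0.108 and 0.108 m and y of ball0_center in the frame of tray between -0.098 and 0.098 m and z of ball0_center in the frame of tray between 0 and 0.06 m and x of ball1_center in the frame of tray between -0.108 and 0.108 m and y of ball1_center in the frame of tray between -0.098 and 0.098 m and z of ball1_center in the frame of tray between 0 and 0.06 m and x of ball2_center in the frame of tray between -0.108 and 0.108 m and y of ball2_center in the frame of tray between -0.098 and 0.098 m and z of ball2_center in the frame of tray between 0 and 0.06 m and x of pot in the frame of mat between -0.044 and 0.044 m and y of pot in the frame of mat between -0.044 and 0.044 m and z of pot in the frame of mat between 0.003 and 0.01 m and angle between pot's own z axis and vertical below 0.08 rad and linear speed of pot below 0.03 m/s and contact force between pot and mat above 0.5 N); the robot touches nothing.
It fails at once if the pot is dropped: it moves faster than 0.6 m/s with no finger touching it (linear speed of pot above 0.6 m/s and contact force between pot and the fingers below 0.05 N).
It fails at once if a bystander is moved by more than 30 mm (distance of any of brush, screwdriver, wash_bottle, beaker, mug from where it was at the start of the episode above 0.03 m).
It also fails if it takes over 64 s, if anything falls off the work surface, if the arm or the gripper's body presses on something with over 40 N, if the wrist force passes 120 N, or if a joint passes its speed limit or range.

### The arm

A 6-joint arm with a two-finger parallel gripper is mounted at the origin on the work surface. World frame = base frame: x ahead of the robot, y to its left, z up, the work surface at z = 0. Lengths are in m, angles in rad, forces in N, time in s.
With the tool pointing down it reaches from about 0.425 to 0.95 m from the base axis. Payload 3.5 kg.
Tool frame: the origin (TCP) lies between the finger pads; the fingertips stand 19 mm ahead of it and the grasp point (between the pads) is the TCP (ctrl.nose_length is the distance from the TCP to the fingertips, in m); z points along the fingers, y is the line along which they close (so a half turn about z gives the same grasp; the last joint's range is limited). The gripper opens to 85 mm and grips with 20 to 120 N. Pads are 22 mm wide; open, the fingers measure 114 mm over their backs; the gripper's body (76 mm by 85 mm) begins 54 mm behind the grasp point. The pads swing forward as they close: fully open they stand 13 mm farther back than shut.
Start: joints at [-1.337, 0.286, 1.577, -0, 1.279, -0.15], TCP at [0.253, -0.626, 0.25] pointing down, gripper open.
Joint ranges: [-2.77, 2.77], [-0.9, 2.22], [0.21, 2.48], [-1.53, 4.67], [0.24, 2.81], [-2.84, 2.84]. Speed limits (rad/s): [2.79, 2.79, 3.14, 3.14, 3.14, 3.14].

### API

Orientations are given as a unit quaternion [x, y, z, w].
In Python, from plant import ctrl gives the robot as it stands.
- The arm moves only by the tool apply_moves, never from a script. Its argument "series" is a list of rows, each a list of 6 numbers: the shift along the world's x, y, z scaled (see below), then the turn, a rotation vector about the world's x, y, z scaled (see below). A call has 1 to 20 rows; each row is the pose to reach, as a shift and turn from the pose commanded when the call began; what a row does not reach only later rows make up. The controller multiplies each number of a shift by 0.8 m and each number of a turn by 45 degrees. A row lasts 1/8 s, in which the tool goes at most 62.5 mm and 10.7 degrees, less where a joint would pass 70% of its speed; a pose out of reach is approached as far as the arm can. A call with a number of a shift or a turn outside -1 to 1 is refused whole. A call with a gripper value outside its range is refused whole. "jaw" is the opening, from 0 (shut) to 1 (fully open), set as the call begins (left out, the last holds). The fingers move at their own pace and stop on an object; "squeeze" is the grip in N (left out, the last holds). Time passes only in rows, so rows that repeat a pose let the fingers close. It gives the time, the measured TCP pose, the force, the opening and the grip force at its end, in the units of the state.
- ctrl.get_state(): the state, without advancing time (a new reading comes with each control period).
- ctrl.read_camera(name): name is "side" or "top"; returns the picture (480x640x3 uint8, red, green, blue); there is no depth.
- ctrl.get_calibration(name): a dict with "fx", "fy", "cx", "cy" (pixels), "dist_coeffs" ([k1, k2, p1, p2, k3] as OpenCV has them; the pictures are not rectified), "xyz" and "orientation" of the camera in the world. Camera axes: x right, y up, looking along -z (the intrinsics and any distortion apply to the point x, -y, -z); pixel columns grow to the right and rows downward; lengths in m; the calibration is good to about 2 mm. A picture is of the moment at which its call begins. get_calibration takes no time and is no camera call.
- ctrl.sign_off(): hands the job in; it is judged then, once.
Trained networks look in the newest picture that a camera, given by its name, has taken for a name from the list of things; names that differ only in an ending like _2 or _b are one class to them, and where a whole thing is asked for, a point or a joint stands for the part that bears it (a point fixed in the world has none). Each returns a list of dicts, best first, with "p" (0 to 1); they miss things now and then, are a little off and sometimes report something else, mostly with a low value. They report only what shows in the picture. A call takes as long as a camera call. They do not tell look-alikes from the thing itself.
- ctrl.boxes_of(thing, camera): "xy" ([column, row] as shares, 0 to 1, of the picture: columns of its width, rows of its height, amid what is visible of it).
- ctrl.silhouettes(thing, camera): "pixels" (480x640 bool, what is visible of it) and "xy" ([column, row] as shares, 0 to 1, of the picture: columns of its width, rows of its height, amid what is visible of it).
The state is a dict: "time": time; "qpos": joint angles; "dq": joint speeds; "joint_efforts": joint torques, N m; "eef_pos": TCP position; "tcp_rot": TCP orientation; "contact_force": force on the tool from outside, world axes, zero at the start; "wrist_torque": the same for the moment, N m; "opening": opening from 0.0 (shut) to 1.0 (fully open); "finger_force": force on a finger pad.
Only numpy, scipy, OpenCV 4.12 (cv2) and the standard library are available. Lean on these libraries where they do the work, as an engineer would, in place of code of your own. Each camera call takes 0.05 s, during which the arm holds its last target. There are 200 camera calls.

## Working session

There is one attempt and no reset: what is moved stays moved. The work goes in short steps, Python scripts to look and compute and a tool call to move; the robot and the scene stay as the last step left them, time stands still between calls to the robot, and variables do not carry over. Pictures are saved under pics/ and viewed, at most 10 in all, crops included, and the job is handed in when it is done.

Besides the shell and the picture viewer there is one more tool, called after "Emit:" as a command line: name --pt "numbers of a row" for each row, then --argument value for the rest. apply_moves: Moves the arm, as the interface text tells. Shifts and turns lie within -1 to 1; 1 stands for 0.8 m of shift or 45 degrees of turn. Its arguments: {"type":"object","properties":{"series":{"type":"array"},"jaw":{"type":"number"},"squeeze":{"type":"number"}},"required":["series"]}

```bash
mkdir -p pics
cat > h.py <<'E'
import numpy as np, cv2
from scipy.spatial.transform import Rotation as R
from plant import ctrl
def cam(n):
    c=ctrl.get_calibration(n)
    K=np.array([[c['fx'],0,c['cx']],[0,c['fy'],c['cy']],[0,0,1.]])
    return K,np.array(c['dist_coeffs'],float),np.array(c['xyz']),R.from_quat(c['orientation']).as_matrix()
def ray(n,uv):
    K,d,p,M=cam(n); q=cv2.undistortPoints(np.array([[uv]],float),K,d)[0,0]
    return p,M@np.array([q[0],-q[1],-1.])
def onz(n,uv,z):
    p,v=ray(n,uv); return p+v*(z-p[2])/v[2]
def proj(n,X):
    K,d,p,M=cam(n); Y=(np.atleast_2d(X)-p)@M*np.array([1,-1,-1])
    return cv2.projectPoints(Y,np.zeros(3),np.zeros(3),K,d)[0][:,0]
def snap(n,f):
    im=ctrl.read_camera(n); cv2.imwrite(f'pics/{f}.png',im[:,:,::-1]); return im
E
python3 - <<'E'
from h import *
for n in('top','side'):
    snap(n,n+'0'); c=cam(n); print(n,c[2].round(3),(-c[3][:,2]).round(3),c[0][0,0])
hz=dict(pot=.06,pot_grip=.11,scale=.042,tray=.0,mat=.006,ball0_center=.08,brush=.01,screwdriver=.01,wash_bottle=.12,beaker=.08,mug=.09)
for t,z in hz.items():
    for n in ('top',):
        for d in ctrl.boxes_of(t,n)[:4]:
            uv=np.array(d['xy'])*[640,480]; print(t,n,round(d['p'],2),uv.round(),onz(n,uv,z).round(3))
print(ctrl.get_state()['time'])
E
```

```text
top [ 0.363 -0.128  1.603] [ 0.054 -0.002 -0.999] 567.9755436563356
side [-0.304  0.629  0.985] [ 0.553 -0.536 -0.638] 555.9346036123743
pot_grip top 0.93 [150. 221.] [0.497 0.319 0.11 ]
scale top 0.75 [159. 260.] [0.396 0.313 0.042]
tray top 0.67 [383. 248.] [ 0.428 -0.309  0.   ]
tray top 0.5 [219. 143.] [0.729 0.156 0.   ]
mat top 0.62 [280. 227.] [ 0.49  -0.017  0.006]
mat top 0.62 [392. 144.] [ 0.726 -0.336  0.006]
mat top 0.61 [162. 344.] [0.164 0.31  0.006]
ball0_center top 0.27 [154. 222.] [0.498 0.317 0.08 ]
brush top 0.62 [216. 225.] [0.494 0.161 0.01 ]
screwdriver top 0.83 [334. 245.] [ 0.438 -0.168  0.01 ]
wash_bottle top 0.89 [328. 137.] [ 0.718 -0.152  0.12 ]
beaker top 0.65 [218. 145.] [0.707 0.145 0.08 ]
0.65
```

View pics/top0.png

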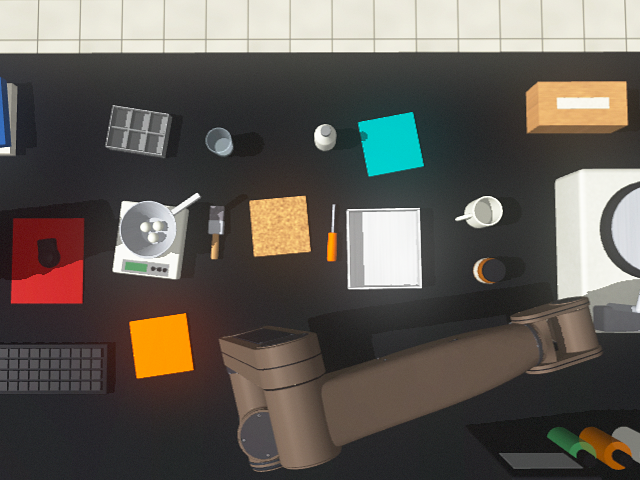

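View pics/side0.png

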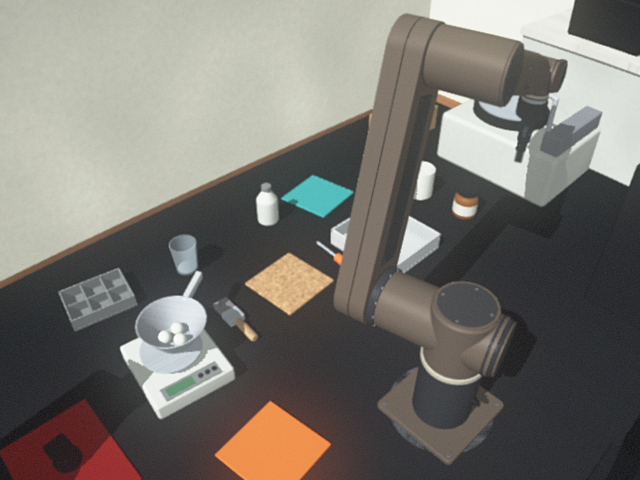

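The top view shows the pot at about (148,229) on the scale with its handle tip at (200,198). The cork mat is at (280,226), the tray at (384,248), the screwdriver at (333,233) and the brush at (216,232). The side view agrees. The teal, orange and red squares are look-alikes of the mat.

Run:
```python
from h import *
ctrl.read_camera('top')
def sil(t,near):
    L=ctrl.silhouettes(t,'top'); 
    L=[d for d in L if np.hypot(*(np.array(d['xy'])*[640,480]-near))<40]
    return L[0]['pixels'].astype(np.uint8) if L else None
def cont(m): return max(cv2.findContours(m,cv2.RETR_EXTERNAL,cv2.CHAIN_APPROX_NONE)[0],key=len)[:,0]
for t,near,z in(('mat',(280,226),.006),('tray',(384,248),.05)):
    m=sil(t,near)
    if m is None: print(t,None); continue
    P=np.array([onz('top',p,z)[:2] for p in cont(m).astype(float)],np.float32); print(t,cv2.minAreaRect(P))
m=sil('pot',(160,222))
if m is None: m=sil('pot_grip',(160,222))
if m is not None:
    c=cont(m).astype(float); P=np.array([onz('top',p,.122)[:2] for p in c])
    ctr=np.array(np.median(P,0))
    for _ in range(30):
        d=np.hypot(*(P-ctr).T); k=abs(d-.075)<.012
        A=np.c_[2*P[k],np.ones(k.sum())]; s=np.linalg.lstsq(A,(P[k]**2).sum(1),rcond=None)[0]; ctr=s[:2]
    print('rim',ctr,np.sqrt(s[2]+ctr@ctr),k.sum())
    ys,xs=np.nonzero(m); Q=np.array([onz('top',(x,y),.119)[:2] for x,y in zip(xs,ys)]); d=np.hypot(*(Q-ctr).T)
    h=Q[(d>.09)]; v=h.mean(0)-ctr; print('handle',np.degrees(np.arctan2(v[1],v[0])),d.max(),len(h))
    a=np.arctan2(v[1],v[0]); print('grip',ctr+.118*np.array([np.cos(a),np.sin(a)]))
    im=ctrl.read_camera('top')
s=ctrl.get_state(); print(s['time'],s['eef_pos'],R.from_quat(s['tcp_rot']).as_matrix().round(3),s['opening'])
v=im[130:300,80:440].copy(); v[cv2.Canny(m*255,50,100)[130:300,80:440]>0]=(255,0,0)
u=proj('top',np.r_[np.c_[[ctr],.122],[np.r_[ctr+.118*np.array([np.cos(a),np.sin(a)]),.119]]]); 
v=cv2.resize(v,None,fx=2.2,fy=2.2,interpolation=2)
for q in u: cv2.circle(v,tuple(((q-[80,130])*2.2).astype(int)),4,(0,255,0),-1)
cv2.imwrite('pics/m1.png',v[:,:,::-1])
```

```text
mat ((0.4944022297859192, -0.01746153086423874), (0.16356194019317627, 0.16581590473651886), 4.367007255554199)
tray ((0.42733606696128845, -0.3042231798171997), (0.21966712176799774, 0.20415028929710388), 0.7410218119621277)
rim [0.47786671 0.31930836] 0.07328989095245662 165
handle -56.362435246739466 0.15824921314643095 168
grip [0.54323134 0.22106648]
0.9 [ 0.25278151 -0.62586165  0.25034677] [[ 0.927  0.374  0.   ]
 [ 0.374 -0.927 -0.   ]
 [-0.     0.    -1.   ]] 1.0023822788224894
```

View pics/m1.png

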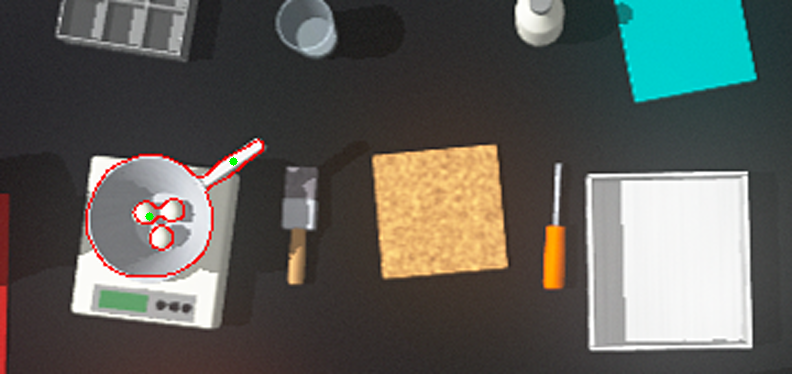

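The rim circle and handle overlay fit the picture: pot centre (0.478, 0.319), handle azimuth about -56.5°, grip (0.543, 0.221, 0.11). Before grasping, I'll do a short empty test of the pouring pose near the tray.

Emit:
apply_moves --pt "0.05 0.05 0 0 0 0.2" --pt "0.11 0.1 0 0 0 0.4" --pt "0.17 0.15 0 0 0 0.6" --pt "0.22 0.2 0 0 0 0.8" --pt "0.27 0.257 0 0 0 1" --pt "0.27 0.257 0 0 0 1" --jaw 1

```text
time: 1.65
eef_pos: [0.4713, -0.417, 0.2505]
tcp_rot: [0.832, 0.554, 0.0, -0.0]
contact_force: [-0.6, -0.6, 0.1]
opening: 1.0
finger_force: 0.0
```

Emit:
apply_moves --pt "0 0 -0.02 0 0 0.25" --pt "0 0 -0.04 0 0 0.51" --pt "0 0 -0.06 0 0 0.51"

```text
time: 2.02
eef_pos: [0.4682, -0.4211, 0.2019]
tcp_rot: [0.708, 0.706, -0.0, 0.0]
contact_force: [0.6, 0.3, 0.0]
opening: 0.997
finger_force: 0.0
```

Emit:
apply_moves --pt "0 0 0 0 -0.22 0" --pt "0 0 0 0 -0.44 0" --pt "0 0 0 0 -0.66 0" --pt "0 0 0 0 -0.88 0" --pt "0 0 0 0 -1 0" --pt "0 0 0 0 -1 0"

```text
time: 2.78
eef_pos: [0.4671, -0.4205, 0.2006]
tcp_rot: [0.656, 0.651, 0.271, 0.269]
contact_force: [0.4, -0.6, -0.4]
opening: 0.995
finger_force: 0.0
```

Emit:
apply_moves --pt "0 0 0 0 -0.22 0" --pt "0 0 0 0 -0.44 0" --pt "0 0 0 0 -0.66 0" --pt "0 0 0 0 -0.88 0" --pt "0 0 0 0 -0.95 0" --pt "0 0 0 0 -0.95 0"

```text
time: 3.52
eef_pos: [0.469, -0.4203, 0.2013]
tcp_rot: [0.511, 0.51, 0.491, 0.488]
contact_force: [-0.2, 0.4, -0.2]
opening: 0.999
finger_force: 0.0
```

Emit:
apply_moves --pt "0 0 0.01 0 0.22 0" --pt "0 0 0.02 0 0.44 0" --pt "0 0 0.03 0 0.66 0" --pt "0 0 0.04 0 0.88 0" --pt "0 0 0.06 0 1 0"

```text
time: 4.15
eef_pos: [0.4694, -0.421, 0.2538]
tcp_rot: [0.659, 0.659, 0.255, 0.258]
contact_force: [0.6, 0.1, -0.1]
opening: 1.003
finger_force: 0.0
```

Emit:
apply_moves --pt "0 0 0 0 0.22 0" --pt "0 0 0 0 0.44 0" --pt "0 0 0 0 0.66 0" --pt "0 0 0 0 0.88 0" --pt "0 0 0 0 0.95 0" --pt "0 0 0 0 0.95 0"

```text
time: 4.9
eef_pos: [0.4701, -0.4205, 0.2519]
tcp_rot: [0.707, 0.707, -0.001, 0.002]
contact_force: [-0.3, 0.4, -1.1]
opening: 1.002
finger_force: 0.0
```

Emit:
apply_moves --pt "0.01 0.07 0 0 0 0.1" --pt "0.02 0.14 0 0 0 0.2" --pt "0.03 0.21 0 0 0 0.3" --pt "0.04 0.28 0 0 0 0.4" --pt "0.05 0.35 0 0 0 0.5" --pt "0.06 0.42 0 0 0 0.6" --pt "0.07 0.49 0 0 0 0.7" --pt "0.08 0.56 0 0 0 0.744" --pt "0.09 0.63 0 0 0 0.744" --pt "0.093 0.7 0 0 0 0.744" --pt "0.093 0.77 0 0 0 0.744" --pt "0.093 0.802 0 0 0 0.744" --pt "0.093 0.802 0 0 0 0.744" --pt "0.093 0.802 0 0 0 0.744"

```text
time: 6.65
eef_pos: [0.5433, 0.2205, 0.2507]
tcp_rot: [0.474, 0.88, 0.0, 0.001]
contact_force: [0.1, -0.5, -0.2]
opening: 1.003
finger_force: 0.0
```

Run:
```python
from h import *
s=ctrl.get_state(); print(s['time'],s['eef_pos'],R.from_quat(s['tcp_rot']).as_matrix().round(3),s['qpos'])
im=snap('top','t2'); im2=snap('side','s2')
p=s['eef_pos']
for n,i in(('top',im),('side',im2)):
    g=proj(n,[[.5432,.2211,.11],[.5116,.2685,.11],[.566,.186,.11]])
    v=i.copy()
    for q in g: cv2.circle(v,tuple(q.astype(int)),1,(0,255,0),-1)
    c=g[0].astype(int); c=np.clip(c,[100,75],[540,405]); v=v[c[1]-75:c[1]+75,c[0]-100:c[0]+100]
    globals()[n]=cv2.resize(v,(400,300),interpolation=2)
cv2.imwrite('pics/c2.png',np.hstack([top,side])[:,:,::-1])
```

```text
6.65 [0.54327748 0.22046121 0.25073202] [[-0.55   0.835  0.001]
 [ 0.835  0.55  -0.   ]
 [-0.001  0.001 -1.   ]] [ 2.12768931e-01  9.19165454e-02  1.80028525e+00 -6.06964207e-04
  1.24833611e+00 -3.69289377e-01]
```

View pics/c2.png

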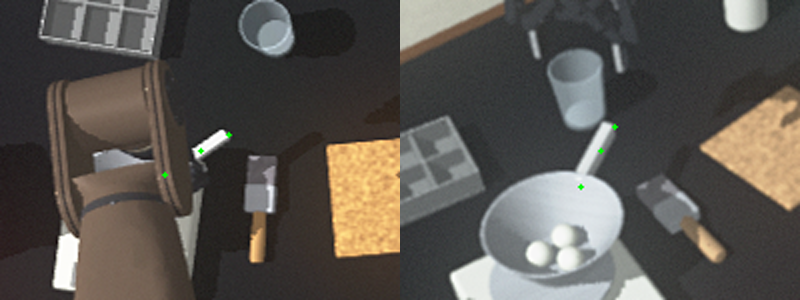

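The overlay dots lie on the handle in the side view, at the grip point (601,151) and the tip (613,126), so I'll descend and grip.

Emit:
apply_moves --pt "0 0 -0.06 0 0 0" --pt "0 0 -0.11 0 0 0" --pt "0 0 -0.15 0 0 0" --pt "0 0 -0.175 0 0 0" --pt "0 0 -0.175 0 0 0" --pt "0 0 -0.175 0 0 0"

```text
time: 7.5
eef_pos: [0.5444, 0.2213, 0.1119]
tcp_rot: [0.474, 0.88, 0.001, 0.001]
contact_force: [0.7, -1.1, 1.5]
opening: 0.997
finger_force: 0.0
```

Emit:
apply_moves --pt "0 0 0 0 0 0" --pt "0 0 0 0 0 0" --pt "0 0 0 0 0 0" --pt "0 0 0 0 0 0" --pt "0 0 0 0 0 0" --pt "0 0 0 0 0 0" --pt "0 0 0 0 0 0" --pt "0 0 0 0 0 0" --jaw 0 --squeeze 100

```text
time: 8.5
eef_pos: [0.5435, 0.2215, 0.1107]
tcp_rot: [0.474, 0.881, 0.0, 0.0]
contact_force: [0.6, 1.5, 2.4]
opening: 0.145
finger_force: 97.6
```

Run:
```python
from h import *
s=ctrl.get_state(); print(s['time'],s['eef_pos'],s['opening'],s['finger_force'],s['contact_force'],s['wrist_torque'])
im2=snap('side','s3'); cv2.imwrite('pics/c3.png',cv2.resize(im2[200:420,80:380],None,fx=2,fy=2,interpolation=2)[:,:,::-1])
```

```text
8.5 [0.54354256 0.22149849 0.11066888] 0.14509525921139085 97.58780479431152 [0.62476974 1.50418844 2.40996777] [ 0.28358905 -0.18872733 -0.14093379]
```

View pics/c3.png

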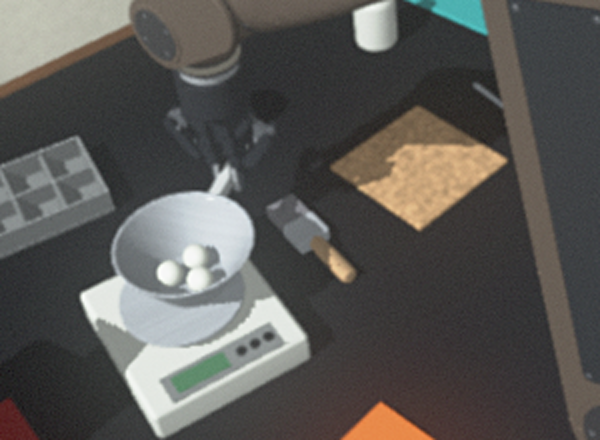

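The picture shows the fingers closed on the handle (about (225,180)) with the balls still in the pot (about (187,270)). The opening of 0.145 (12 mm) and 98 N match the bar. Next is a gentle lift.

Emit:
apply_moves --pt "0 0 0.01 0 0 0" --pt "0 0 0.025 0 0 0" --pt "0 0 0.045 0 0 0" --pt "0 0 0.07 0 0 0" --pt "0 0 0.095 0 0 0" --pt "0 0 0.12 0 0 0" --pt "0 0 0.138 0 0 0" --pt "0 0 0.138 0 0 0" --pt "0 0 0.138 0 0 0" --pt "0 0 0.138 0 0 0" --squeeze 110

```text
time: 9.8
eef_pos: [0.5425, 0.2212, 0.2194]
tcp_rot: [0.474, 0.881, -0.001, -0.001]
contact_force: [-0.6, -0.3, -3.8]
opening: 0.144
finger_force: 107.8
```

Run:
```python
from h import *
s=ctrl.get_state(); print(s['time'],s['eef_pos'],s['opening'],s['finger_force'],s['contact_force'],s['wrist_torque'])
im2=snap('side','s4'); cv2.imwrite('pics/c4.png',cv2.resize(im2[150:370,80:380],None,fx=2,fy=2,interpolation=2)[:,:,::-1])
```

```text
9.8 [0.54252075 0.22117856 0.2193578 ] 0.14416455925076593 107.75296926498413 [-0.56280102 -0.31445678 -3.8190427 ] [-0.3175692  -0.21596021  0.00187559]
```

View pics/c4.png

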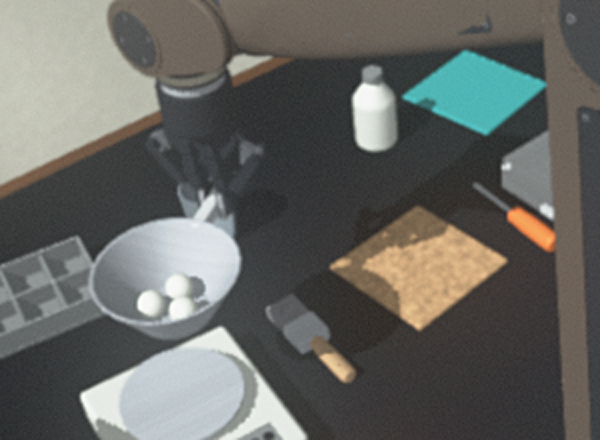

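The pot hangs level and clear of the scale, with all three balls at about (167,297) inside it. I'll carry it to the tray with smooth acceleration.

Emit:
apply_moves --pt "-0.002 -0.015 0 0 0 -0.015" --pt "-0.005 -0.045 0 0 0 -0.045" --pt "-0.01 -0.09 0 0 0 -0.085" --pt "-0.016 -0.145 0 0 0 -0.135" --pt "-0.023 -0.205 0 0 0 -0.19" --pt "-0.03 -0.265 0 0 0 -0.245" --pt "-0.037 -0.325 0 0 0 -0.3" --pt "-0.044 -0.385 0 0 0 -0.355" --pt "-0.05 -0.445 0 0 0 -0.41" --pt "-0.057 -0.505 0 0 0 -0.467" --pt "-0.064 -0.565 0 0 0 -0.523" --pt "-0.07 -0.62 0 0 0 -0.574" --pt "-0.076 -0.67 0 0 0 -0.62" --pt "-0.081 -0.715 0 0 0 -0.662" --pt "-0.085 -0.75 0 0 0 -0.694" --pt "-0.088 -0.78 0 0 0 -0.722" --pt "-0.09 -0.797 0 0 0 -0.738" --pt "-0.091 -0.804 0 0 0 -0.744" --pt "-0.091 -0.804 0 0 0 -0.744" --pt "-0.091 -0.804 0 0 0 -0.744"

```text
time: 12.35
eef_pos: [0.4706, -0.421, 0.2207]
tcp_rot: [0.707, 0.707, 0.0, -0.0]
contact_force: [0.1, -0.1, -3.5]
opening: 0.143
finger_force: 107.7
```

Run:
```python
from h import *
s=ctrl.get_state(); print(s['time'],s['eef_pos'],s['opening'],s['finger_force'],s['qpos'],s['wrist_torque'])
im=snap('top','t5'); im2=snap('side','s5')
b=proj('top',[[.427-sx*.11,-.304-sy*.1,.05] for sx,sy in((1,1),(1,-1),(-1,-1),(-1,1))]+[[.47,-.304,.233]])
v=im[140:340,270:470].copy()
for q in b: cv2.circle(v,tuple((q-[270,140]).astype(int)),1,(0,255,0),-1)
cv2.imwrite('pics/c5.png',np.hstack([cv2.resize(v,(400,400)),cv2.resize(im2[130:330,250:450],(400,400))])[:,:,::-1])
```

```text
12.35 [ 0.47064476 -0.42100837  0.22070754] 0.14315859044522775 107.74333477020264 [-8.90364396e-01  2.16845225e-01  1.71577080e+00  2.97863894e-04
  1.20943716e+00 -8.90372105e-01] [-0.26789298  0.01105612  0.01174592]
```

View pics/c5.png

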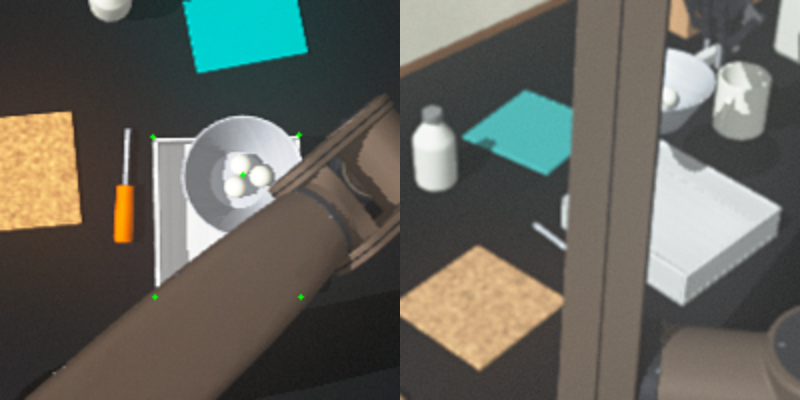

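The pot is over the tray: the rim centre is where I predicted, at (242,175), with the balls inside. I'll lower a little and tip slowly.

Emit:
apply_moves --pt "0 0 -0.01 0 -0.06 0" --pt "0 0 -0.025 0 -0.16 0" --pt "0 0 -0.04 0 -0.3 0" --pt "0 0 -0.05 0 -0.45 0" --pt "0 0 -0.058 0 -0.6 0" --pt "0 0 -0.062 0 -0.75 0" --pt "0 0 -0.062 0 -0.9 0" --pt "0 0 -0.062 0 -1 0" --pt "0 0 -0.062 0 -1 0"

```text
time: 13.58
eef_pos: [0.4695, -0.4212, 0.17]
tcp_rot: [0.654, 0.653, 0.27, 0.269]
contact_force: [0.2, -0.5, -2.4]
opening: 0.14
finger_force: 107.8
```

Emit:
apply_moves --pt "0 0 0 0 -0.1 0" --pt "0 0 0 0 -0.2 0" --pt "0 0 0 0 -0.3 0" --pt "0 0 0 0 -0.36 0" --pt "0 0 0 0 -0.42 0" --pt "0 0 0 0 -0.48 0" --pt "0 0 0 0 -0.54 0" --pt "0 0 0 0 -0.6 0" --pt "0 0 0 0 -0.66 0" --pt "0 0 0 0 -0.72 0" --pt "0 0 0 0 -0.78 0" --pt "0 0 0 0 -0.85 0" --pt "0 0 0 0 -0.92 0" --pt "0 0 0 0 -0.95 0" --pt "0 0 0 0 -0.95 0" --pt "0 0 0 0 -0.95 0" --pt "0 0 0 0 -0.95 0" --pt "0 0 0 0 -0.95 0"

```text
time: 15.82
eef_pos: [0.4704, -0.4219, 0.1714]
tcp_rot: [0.51, 0.51, 0.49, 0.49]
contact_force: [-0.1, -0.1, -2.5]
opening: 0.143
finger_force: 108.3
```

Run:
```python
from h import *
s=ctrl.get_state(); print(s['time'],s['eef_pos'],s['opening'],s['finger_force'],s['qpos'],s['wrist_torque'])
im=snap('top','t6'); im2=snap('side','s6')
cv2.imwrite('pics/c6.png',np.hstack([cv2.resize(im[140:340,270:470],(400,400)),cv2.resize(im2[130:330,250:450],(400,400))])[:,:,::-1])
```

```text
15.825 [ 0.47041471 -0.42191563  0.17140003] 0.14343029114770728 108.28746914863586 [-1.26242858  0.35665576  2.15567417  1.79985612  1.35898719 -2.53009581] [-0.20711676  0.80969961 -0.02995425]
```

View pics/c6.png

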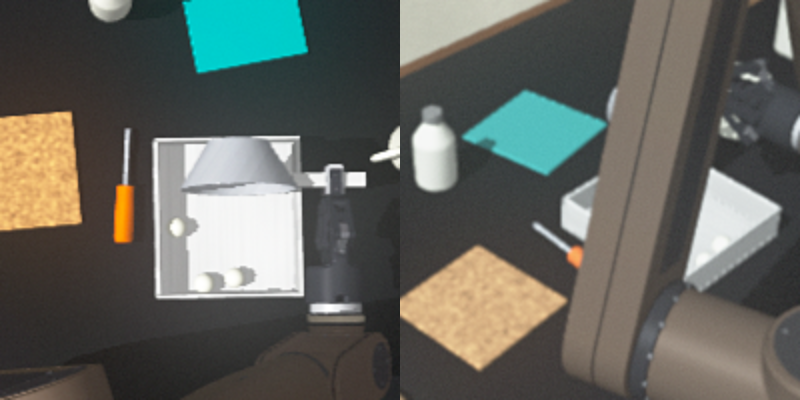

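All three balls lie in the tray, at (178,226), (205,283) and (235,276) in the left crop, and the pot is empty. I'll turn the pot back upright and carry it to the mat.

Emit:
apply_moves --pt "0 0 0.01 0 0.08 0" --pt "0 0 0.02 0 0.22 0" --pt "0 0 0.035 0 0.4 0" --pt "0 0 0.05 0 0.58 0" --pt "0 0 0.06 0 0.76 0" --pt "0 0 0.062 0 0.92 0" --pt "0 0 0.062 0 1 0" --pt "0 0 0.062 0 1 0"

```text
time: 16.92
eef_pos: [0.471, -0.4216, 0.2217]
tcp_rot: [0.658, 0.659, 0.258, 0.258]
contact_force: [0.1, -0.6, -2.0]
opening: 0.145
finger_force: 108.1
```

Emit:
apply_moves --pt "0 0 0 0 0.15 0" --pt "0 0 0 0 0.33 0" --pt "0 0 0 0 0.51 0" --pt "0 0 0 0 0.69 0" --pt "0 0 0 0 0.84 0" --pt "0 0 0 0 0.95 0" --pt "0 0 0 0 0.95 0"

```text
time: 17.8
eef_pos: [0.4708, -0.421, 0.2192]
tcp_rot: [0.707, 0.707, 0.001, -0.001]
contact_force: [0.0, 0.6, -1.8]
opening: 0.144
finger_force: 108.0
```

Emit:
apply_moves --pt "0.005 0.015 0 0 0 0.03" --pt "0.017 0.045 0 0 0 0.1" --pt "0.033 0.09 0 0 0 0.2" --pt "0.052 0.145 0 0 0 0.32" --pt "0.074 0.205 0 0 0 0.46" --pt "0.096 0.265 0 0 0 0.6" --pt "0.117 0.32 0 0 0 0.73" --pt "0.134 0.37 0 0 0 0.85" --pt "0.147 0.405 0 0 0 0.94" --pt "0.154 0.425 0 0 0 0.98" --pt "0.157 0.432 0 0 0 1" --pt "0.157 0.432 0 0 0 1"

```text
time: 19.3
eef_pos: [0.5958, -0.0764, 0.2207]
tcp_rot: [0.383, 0.924, -0.0, 0.0]
contact_force: [0.2, -0.7, -2.3]
opening: 0.143
finger_force: 108.0
```

Emit:
apply_moves --pt "0 0 -0.02 0 0 0.06" --pt "0 0 -0.05 0 0 0.16" --pt "0 0 -0.08 0 0 0.26" --pt "0 0 -0.1 0 0 0.32" --pt "0 0 -0.11 0 0 0.333" --pt "0 0 -0.11 0 0 0.333" --pt "0 0 -0.11 0 0 0.333"

```text
time: 20.18
eef_pos: [0.5966, -0.0767, 0.1338]
tcp_rot: [0.26, 0.966, -0.0, 0.001]
contact_force: [-0.3, -0.1, -1.9]
opening: 0.139
finger_force: 108.0
```

Run:
```python
from h import *
s=ctrl.get_state(); print(s['time'],s['eef_pos'],R.from_quat(s['tcp_rot']).as_matrix().round(3),s['opening'],s['wrist_torque'])
im=snap('top','t7'); im2=snap('side','s7')
T=np.array(s['eef_pos']); M=R.from_quat(s['tcp_rot']).as_matrix(); hd=-M[:,0]
a=np.linspace(0,2*np.pi,60); C=T-.118*hd; print('pot',C)
W=lambda z,r:C+np.c_[r*np.cos(a),r*np.sin(a),0*a+z]
o=[]
for n,i,(x,y) in(('top',im,(200,130)),('side',im2,(210,150))):
    v=cv2.resize(i[y:y+200,x:x+200],(400,400))
    for z,r,c in((.012,.075,(0,255,0)),(-.05,.038,(255,0,0))):
        for q in proj(n,W(z,r)): cv2.circle(v,tuple(((q-[x,y])*2).astype(int)),0,c,-1)
    o.append(v)
cv2.imwrite('pics/c7.png',np.hstack(o)[:,:,::-1])
```

```text
20.175 [ 0.59657492 -0.07674232  0.13377024] [[-0.865  0.502  0.002]
 [ 0.502  0.865 -0.   ]
 [-0.002  0.    -1.   ]] 0.1392268782028776 [-0.09487816 -0.14635993  0.03301544]
pot [ 0.49451658 -0.0175135   0.13356587]
```

View pics/c7.png

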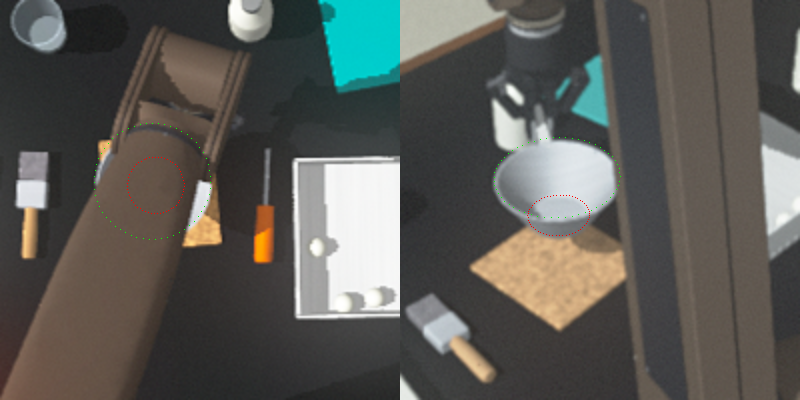

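The pot is empty, level and at its predicted place over the mat (rim outline at (557,183) in the side crop). I'll lower it slowly.

Emit:
apply_moves --pt "0 0 -0.015 0 0 0" --pt "0 0 -0.035 0 0 0" --pt "0 0 -0.055 0 0 0" --pt "0 0 -0.07 0 0 0" --pt "0 0 -0.08 0 0 0" --pt "0 0 -0.086 0 0 0" --pt "0 0 -0.09 0 0 0" --pt "0 0 -0.09 0 0 0" --pt "0 0 -0.09 0 0 0"

```text
time: 21.4
eef_pos: [0.5963, -0.0764, 0.0612]
tcp_rot: [0.259, 0.966, -0.0, 0.0]
contact_force: [0.2, 0.7, -1.6]
opening: 0.141
finger_force: 108.0
```

Emit:
apply_moves --pt "0 0 -0.002 0 0 0" --pt "0 0 -0.004 0 0 0" --pt "0 0 -0.005 0 0 0" --pt "0 0 -0.005 0 0 0" --pt "0 0 -0.005 0 0 0" --pt "0 0 -0.005 0 0 0"

```text
time: 22.15
eef_pos: [0.5961, -0.0763, 0.0569]
tcp_rot: [0.259, 0.966, -0.0, 0.0]
contact_force: [-0.1, 0.2, 0.4]
opening: 0.142
finger_force: 108.3
```

Emit:
apply_moves --pt "0 0 -0.001 0 0 0" --pt "0 0 -0.001 0 0 0" --pt "0 0 -0.001 0 0 0" --pt "0 0 -0.001 0 0 0" --squeeze 30

```text
time: 22.65
eef_pos: [0.5964, -0.0765, 0.0564]
tcp_rot: [0.259, 0.966, -0.0, 0.0]
contact_force: [0.5, -0.4, 3.8]
opening: 0.141
finger_force: 108.7
```

Emit:
apply_moves --pt "0 0 0 0 0 0" --pt "0 0 0 0 0 0" --pt "0 0 0 0 0 0" --pt "0 0 0 0 0 0" --pt "0 0 0 0 0 0" --pt "0 0 0 0 0 0" --jaw 0.6

```text
time: 23.4
eef_pos: [0.596, -0.0763, 0.0559]
tcp_rot: [0.259, 0.966, -0.0, 0.0]
contact_force: [-0.1, -0.5, -0.0]
opening: 0.601
finger_force: 0.0
```

Emit:
apply_moves --pt "0 0 0.015 0 0 0" --pt "0 0 0.045 0 0 0" --pt "0 0 0.09 0 0 0" --pt "0 0 0.15 0 0 0" --pt "0 0 0.21 0 0 0" --pt "0.03 -0.07 0.23 0 0 0" --pt "0.05 -0.14 0.23 0 0 0" --pt "0.05 -0.21 0.23 0 0 0" --pt "0.05 -0.28 0.23 0 0 0" --pt "0.05 -0.28 0.23 0 0 0" --pt "0.05 -0.28 0.23 0 0 0"

```text
time: 24.78
eef_pos: [0.6359, -0.3001, 0.2404]
tcp_rot: [0.26, 0.966, 0.0, 0.0]
contact_force: [0.4, -0.2, 0.6]
opening: 0.599
finger_force: 0.0
```

Run:
```python
from h import *
s=ctrl.get_state(); print(s['time'],s['eef_pos'],s['contact_force'])
im=snap('top','t8'); im2=snap('side','s8')
a=np.linspace(0,2*np.pi,60); o=[]
for n,i,(x,y) in(('top',im,(200,130)),('side',im2,(210,150))):
    v=cv2.resize(i[y:y+200,x:x+200],(400,400))
    for z,r,c in((.068,.075,(0,255,0)),(.006,.038,(255,0,0))):
        for q in proj(n,np.c_[.494+r*np.cos(a),-.0175+r*np.sin(a),0*a+z]): cv2.circle(v,tuple(((q-[x,y])*2).astype(int)),0,c,-1)
    o.append(v)
cv2.imwrite('pics/c8.png',np.hstack(o)[:,:,::-1])
```

```text
24.775 [ 0.63585514 -0.30007003  0.24037557] [ 0.41953972 -0.17715771  0.61641438]
```

View pics/c8.png

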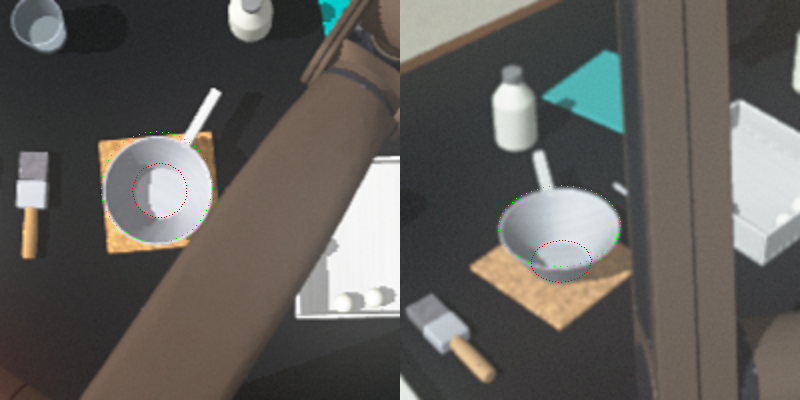

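The pot stands upright at the mat's centre, matching the predicted outline at (158,190). The gripper is clear, and two balls show in the tray. The third is hidden behind the arm, but an earlier picture showed it in there. I'll hand the job in.

```bash
python3 -c "
from plant import ctrl
print(ctrl.sign_off())"
```

```text
the job is handed in; nothing more can be done
None
```

I handed the job in at about 25 s: the three balls are in the tray, the empty pot stands upright on the cork mat, the gripper is clear, and no verdict came back.

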